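# Put the saw set-up aids back on their own pads

## Task

The four set-up aids of the mitre saw (screw jack, stop bar, V-block and support stand) are each standing on another one's rubber pad: put each upright on the middle of the pad that has its own shape, turned to match the pad's outline, and leave them there. Never let any of them down onto the dusty bench itself; the empty plywood board is there to park on when a place has to be freed.

Things in the scene. Friction and masses are not known exactly. Their poses are not given: they have to be found in the camera images.
- jack_c (a point): Machinist's screw jack: round steel, standing upright, 62 mm tall. Foot 50 mm in diameter and 12 mm high, then a round column 34 mm in diameter from 16 to 48 mm above its underside (grip here), a thin brass neck, and a 28 mm round head on top. About 0.4 kg. Point on its axis, 31 mm above its underside (half-way up). Belongs on the round pad, any way round.
- stop_bar_c (a point): Stop bar: plain aluminium bar, 104 mm long (its x), 28 mm wide (its y, grip across this), 48 mm tall, three dark holes along its top. About 0.4 kg. Point at its centre, 24 mm above its underside. Belongs on the long pad, lengthwise.
- v_block_c (a point): V-block: bright steel block 50 x 50 mm and 50 mm tall, with a V groove 24 mm deep along its top, running along its x. Grip the two flat sides that run along the groove (across y, 50 mm). About 0.6 kg. Point at its centre, 25 mm above its underside. Belongs on the square pad, sides parallel to the pad's, groove either way.
- stand_c (a point): Support stand: grey-painted steel, a round post 30 mm in diameter standing on a cross-shaped foot, 70 mm tall in all. The foot's four arms lie along its x and y, 84 mm from end to end, 20 mm wide, 10 mm thick. Grip the post, above the arms. About 0.4 kg. Point on the post's axis, 35 mm above its underside. Belongs on the cross-shaped pad, arms along the pad's arms.
- pad_round: Round pad, 84 mm in diameter: the screw jack's place. Fixed, black rubber, 10 mm thick. Origin at the centre of its underside (on the bench), z up; its yaw is within 0.3 rad of the robot's axes.
- pad_long: Long rectangular pad, 124 mm (its x) by 46 mm (its y): the stop bar's place. Fixed, black rubber, 10 mm thick. Origin at the centre of its underside (on the bench), z up; its yaw is within 0.3 rad of the robot's axes.
- pad_square: Square pad, 76 x 76 mm: the V-block's place. Fixed, black rubber, 10 mm thick. Origin at the centre of its underside (on the bench), z up; its yaw is within 0.3 rad of the robot's axes.
- pad_cross: Cross-shaped pad, two crossing strips 104 mm long and 38 mm wide along its x and y: the support stand's place. Fixed, black rubber, 10 mm thick. Origin at the centre of its underside (on the bench), z up; its yaw is within 0.3 rad of the robot's axes.
- spare_board: Spare board: plain light plywood rectangle, 110 mm (its x) by 120 mm (its y), 10 mm thick, fixed, empty at the start: the free spot. Origin at the centre of its underside, z up; yaw within 0.3 rad of the robot's axes.
Not all that is in view belongs to the job. There is more than one size of the part that bears stop_bar_c; the job needs the middle-sized.

How it is judged:
By the outcome, as a careful person would: the job done as asked, in the order asked, and still so for the second after the job is handed in, with the robot touching nothing.
It also fails if it takes over 152 s, if anything falls off the work surface, if the arm or the gripper's body presses on something with over 40 N, if the wrist force passes 120 N, or if a joint passes its speed limit or range.

## Robot

A 6-joint arm with a two-finger parallel gripper is mounted at the origin on the work surface. World frame = base frame: x ahead of the robot, y to its left, z up, the work surface at z = 0. Lengths are in mm, angles in rad, forces in N, time in s.
With the tool pointing down it reaches from about 275 to 1000 mm from the base axis. Payload 8.4 kg.
Tool frame: the origin (TCP) lies on the mounting face of the last link; the fingertips stand 173 mm ahead of it and the grasp point (between the pads) lies 155 mm ahead of it; z points along the fingers, y is the line along which they close (so a half turn about z gives the same grasp; the last joint's range is limited). The gripper opens to 85 mm and grips with 20 to 120 N. Pads are 22 mm wide; open, the fingers measure 114 mm over their backs; the gripper's body (76 mm by 85 mm) begins 54 mm behind the grasp point. The pads swing forward as they close: fully open they stand 13 mm farther back than shut.
Start: joints at [-0.002, 0.353, 1.633, -0, 1.155, -0.002], TCP at [625.004, -0, 404.681] pointing down, gripper open.
Joint ranges: [-2.63, 2.63], [-0.92, 2.1], [0.06, 2.66], [-1.3, 4.44], [0, 2.69], [-3.02, 3.02]. Speed limits (rad/s): [2.22, 2.22, 2.79, 3.14, 3.14, 3.14].

## Interface

Orientations are given as [roll, pitch, yaw] about the fixed x, y, z axes, in that order (R = Rz(yaw) Ry(pitch) Rx(roll)).
In Python, from rig import r gives the robot as it stands.
- The arm moves only by the tool apply_moves, never from a script. Its argument "deltas" is a list of rows, each an object with "claw": the gripper command: -1 is fully open, 1 is shut, values between are in proportion; "delta_pos": the shift along the tool's x, y, z in cm, a list of three; "yaw": the turn about the tool's z in rad. In form: [{"claw": claw, "delta_pos": [tx, ty, tz], "yaw": yaw}, ...]. A call has 1 to 8 rows; each row shifts and turns the commanded pose from where the row before left it, along the tool's axes as they then stand; what a row does not reach is not made up. A row lasts 1/8 s, in which the tool goes at most 62.5 mm and 10.7 degrees, less where a joint would pass 70% of its speed; a pose out of reach is approached as far as the arm can. A call with a gripper value outside its range is refused whole. The fingers move at their own pace and stop on an object; "grip_force" is the grip in N (left out, the last holds). Time passes only in rows, so rows that do not move let the fingers close. It gives the time, the measured TCP pose, the force, the opening and the grip force at its end, in the units of the state.
- r.sense(): the state, without advancing time (a new reading comes with each control period).
- r.grab_frame(name): name is "scene" or "side" or "wrist"; returns a dict with "img" (420x560x3 uint8, blue, green, red), "z_map" (420x560 float32, mm along the optical axis (not along the pixel's ray), 0 where there is no reading), "fx", "fy", "cx", "cy" (pixels), "eye" and "rotation" of the camera in the world; the wrist camera has in their place "T_tool_cam" (4x4, takes a point from camera to tool coordinates, whose origin is the TCP and whose axes are the flange's). Camera axes: x right, y up, looking along -z (the intrinsics and any distortion apply to the point x, -y, -z); pixel columns grow to the right and rows downward; lengths in mm; the calibration is good to about 2 mm. A picture is of the moment at which its call begins: read the wrist's pose just before it.
- r.sign_off(): hands the job in; it is judged then, once.
The state is a dict: "clock": time; "qpos": joint angles; "qvel": joint speeds; "joint_efforts": joint torques, N m; "eef_pos": TCP position; "tcp_rot": TCP orientation; "contact_force": force on the tool from outside, world axes, zero at the start; "wrist_torque": the same for the moment, N m; "opening": opening from 0.0 (shut) to 1.0 (fully open); "grasp_force": force on a finger pad.
Only numpy, scipy, OpenCV 4.12 (cv2) and the standard library are available. Lean on these libraries where they do the work, as an engineer would, in place of code of your own. Each camera call takes 0.05 s, during which the arm holds its last target. There are 200 camera calls.

## Working session

There is one attempt and no reset: what is moved stays moved. The work goes in short steps, Python scripts to look and compute and a tool call to move; the robot and the scene stay as the last step left them, time stands still between calls to the robot, and variables do not carry over. Pictures are saved under pics/ and viewed, at most 14 in all, crops included, and the job is handed in when it is done.

Besides the shell and the picture viewer there is one more tool, called after ">>>" by a JSON object that holds its "op" and its "data", one argument or row to a line. apply_moves: Moves the arm, as the interface text tells. Its arguments: {"type":"object","properties":{"deltas":{"type":"array"},"grip_force":{"type":"number"}},"required":["deltas"]}

```bash
mkdir -p pics; ls; python3 - <<'E'
from rig import r
import cv2,numpy as np,pickle
s=r.sense();print(s)
for n in("scene","side"):
    f=r.grab_frame(n);cv2.imwrite(f"pics/{n}0.png",f["img"]);pickle.dump(f,open(f"{n}0.pkl","wb"))
    print(n,{k:(v if k not in("img","z_map") else v.shape) for k,v in f.items()})
E
```

```text
pics
{'clock': 0.0, 'qpos': array([-2.43456375e-03,  3.53684854e-01,  1.63416196e+00,  2.38778164e-05,
        1.15520849e+00, -2.38379828e-03]), 'qvel': array([-1.23331886e-04,  7.37900167e-04, -5.43947494e-05, -5.63476615e-04,
       -6.12040865e-04,  1.13849232e-03]), 'joint_efforts': array([-2.03471049e-03, -6.05236173e+01, -3.42063046e+01, -2.62302356e-04,
        9.48130677e-03,  3.61521288e-06]), 'eef_pos': array([ 6.24755609e+02, -1.73074978e-02,  4.03926676e+02]), 'tcp_rot': array([-3.14013006e+00, -2.53177903e-05,  1.57073589e+00]), 'contact_force': array([ 0.05729446, -0.29829028, -0.70850513]), 'wrist_torque': array([-0.02728619,  0.03009406, -0.001625  ]), 'grasp_force': 0.0, 'opening': 1.000921205565856}
scene {'img': (420, 560, 3), 'z_map': (420, 560), 'fx': 412.0873554627452, 'fy': 412.0873554627452, 'cx': 288.4403511367543, 'cy': 208.4462234389528, 'eye': array([1095.45335367,  359.43446962,  581.65876215]), 'rotation': array([ 0.90302341, -0.02282785,  2.02546653])}
side {'img': (420, 560, 3), 'z_map': (420, 560), 'fx': 524.527286945844, 'fy': 524.527286945844, 'cx': 275.08036484188085, 'cy': 200.53355093809358, 'eye': array([147.27494803, 857.57732642, 881.8329271 ]), 'rotation': array([ 0.799357  ,  0.00750364, -2.73360527])}
```

View pics/scene0.png

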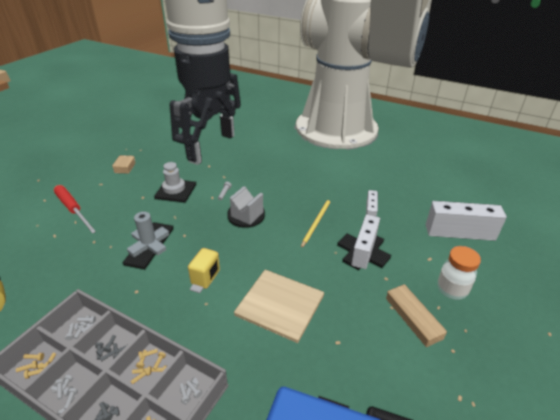

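View pics/side0.png

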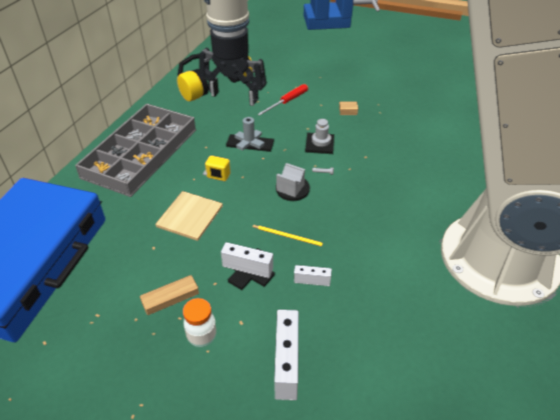

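```bash
cat > h.py <<'E'
import numpy as np,cv2,pickle
from scipy.spatial.transform import Rotation as R
def cam(f,s=None):
    if "eye" in f: T=np.eye(4);T[:3,:3]=R.from_euler("xyz",f["rotation"]).as_matrix();T[:3,3]=f["eye"];return T
    W=np.eye(4);W[:3,:3]=R.from_euler("xyz",s["tcp_rot"]).as_matrix();W[:3,3]=s["eef_pos"];return W@f["T_tool_cam"]
def rays(f,uv):
    uv=np.asarray(uv,float).reshape(-1,2)
    return np.c_[(uv[:,0]-f["cx"])/f["fx"],-(uv[:,1]-f["cy"])/f["fy"],-np.ones(len(uv))]
def onplane(f,T,uv,z):
    d=rays(f,uv)@T[:3,:3].T;return (T[:3,3]+d*((z-T[2,3])/d[:,2])[:,None])[:,:2]
def cloud(f,T):
    v,u=np.mgrid[:420,:560];d=rays(f,np.c_[u.ravel(),v.ravel()])*f["z_map"].ravel()[:,None]
    return (d@T[:3,:3].T+T[:3,3]).reshape(420,560,3)
def snap(r,name,tag):
    s=r.sense();f=r.grab_frame(name);cv2.imwrite(f"pics/{tag}.png",f["img"]);pickle.dump((f,s),open(tag+".pkl","wb"));return f,cam(f,s),s
def ortho(f,T,z,x0,x1,y0,y1,sc):
    # rows: x decreasing downwards is far->near ; cols: y decreasing to the right
    w=[(x1,y1),(x1,y0),(x0,y0),(x0,y1)];Ti=np.linalg.inv(T);px=[]
    for x,y in w:
        p=Ti@[x,y,z,1];px.append((f["cx"]-f["fx"]*p[0]/p[2],f["cy"]+f["fy"]*p[1]/p[2]))
    W,H=int((y1-y0)*sc),int((x1-x0)*sc)
    M=cv2.getPerspectiveTransform(np.float32(px),np.float32([(0,0),(W,0),(W,H),(0,H)]))
    return cv2.warpPerspective(f["img"],M,(W,H))
E
python3 - <<'E'
from h import *
from rig import r
f,T,s=snap(r,"wrist","w0")
print({k:v for k,v in f.items() if k not in("img","z_map")})
fs=[(f,T)]
for n in("scene","side"):
    g=pickle.load(open(n+"0.pkl","rb"));fs.append((g,cam(g)))
for g,t in fs:
    P=cloud(g,t);P[g["z_map"]==0]=np.nan
    b=(abs(P[...,2])<8);print("bench z",np.nanmedian(P[...,2][b]))
    m=((P[...,2]>18)&(P[...,2]<90)&(P[...,0]>280)&(P[...,0]<950)&(abs(P[...,1])<500)).astype(np.uint8)
    n,l,st,c=cv2.connectedComponentsWithStats(m)
    for i in range(1,n):
        if st[i,4]>60:
            q=P[l==i];top=np.percentile(q[:,2],97);q=q[q[:,2]>top-6]
            print(c[i].round(),st[i,4],"top",top.round(),"xy",((q.max(0)+q.min(0))/2)[:2].round(),"size",np.ptp(q,axis=0)[:2].round())
    print()
E
```

```text
{'fx': 335.92062178911596, 'fy': 335.92062178911596, 'cx': 281.84954348400737, 'cy': 209.28141996915605, 'T_tool_cam': array([[-2.45553945e-04,  9.62231960e-01,  2.72230776e-01,
         6.82235560e+01],
       [ 9.99999080e-01,  5.99519380e-04, -1.21706661e-03,
        -7.60963701e-01],
       [-1.33430802e-03,  2.72230226e-01, -9.62231221e-01,
         3.12796408e+01],
       [ 0.00000000e+00,  0.00000000e+00,  0.00000000e+00,
         1.00000000e+00]])}
bench z -0.46661517420713494
[515. 195.] 12665 top 45.0 xy [885.   0.] size [104. 304.]
[549.  64.] 558 top 29.0 xy [880. 116.] size [24. 34.]
[341. 184.] 2165 top 51.0 xy [685.  -1.] size [56. 39.]
[158. 206.] 3325 top 60.0 xy [497. -21.] size [54. 54.]
[515. 274.] 183 top 28.0 xy [ 889. -109.] size [23. 21.]
[321. 310.] 2517 top 80.0 xy [ 668. -148.] size [29. 29.]
[182. 355.] 580 top 40.0 xy [ 501. -220.] size [14. 19.]
[488. 410.] 448 top 57.0 xy [ 879. -278.] size [ 9. 15.]

bench z -0.6524348827740596
[123. 161.] 172 top 23.0 xy [ 469. -399.] size [58. 56.]
[172. 177.] 432 top 72.0 xy [ 492. -224.] size [27. 27.]
[ 65. 196.] 
[... 906 characters left out ...]
.] size [ 49. 100.]
[349. 105.] 132 top 25.0 xy [ 466. -396.] size [55. 50.]
[146. 150.] 2738 top 45.0 xy [888.   2.] size [122. 307.]
[249. 132.] 410 top 81.0 xy [ 665. -147.] size [29. 28.]
[322. 132.] 322 top 73.0 xy [ 486. -224.] size [26. 30.]
[218. 166.] 409 top 52.0 xy [680.   2.] size [55. 40.]
[291. 179.] 620 top 61.0 xy [492. -20.] size [54. 56.]
[ 53. 242.] 5691 top 90.0 xy [883. 371.] size [134. 257.]
[247. 258.] 1130 top 60.0 xy [481. 245.] size [105.  38.]
[313. 273.] 446 top 37.0 xy [347. 216.] size [73. 39.]
[169. 292.] 892 top 24.0 xy [596. 370.] size [ 96. 106.]
[199. 321.] 1159 top 87.0 xy [497. 420.] size [51. 50.]
[287. 353.] 1871 top 68.0 xy [325. 409.] size [ 84. 144.]
```

View pics/w0.png

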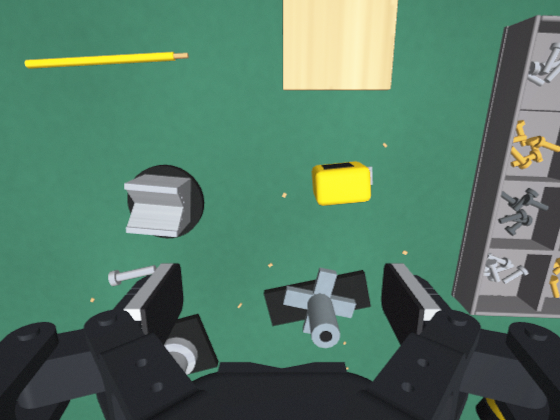

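>>> {"op": "apply_moves", "data": {
  "deltas": [
    {"claw": -1, "delta_pos": [-4, -1.5, 0], "yaw": 0},
    {"claw": -1, "delta_pos": [-5, -1.5, 0], "yaw": 0},
    {"claw": -1, "delta_pos": [-5, -1.5, 0], "yaw": 0},
    {"claw": -1, "delta_pos": [-3, -1.5, 0], "yaw": 0},
    {"claw": -1, "delta_pos": [0, 0, 0], "yaw": 0},
    {"claw": -1, "delta_pos": [0, 0, 0], "yaw": 0}
  ]
}}

```text
clock: 0.9
eef_pos: [565.1, -169.7, 404.6]
tcp_rot: [-3.142, -0.0, 1.57]
contact_force: [0.8, 0.7, -0.2]
opening: 1.005
grasp_force: 0.0
```

```bash
python3 - <<'E'
from h import *
from rig import r
f,T,s=snap(r,"wrist","w1");print(s["eef_pos"],s["tcp_rot"],s["clock"])
E
```

```text
[ 565.14001759 -169.7163181   404.5725769 ] [-3.14157383e+00 -4.23513801e-04  1.57035467e+00] 0.9
```

>>> {"op": "apply_moves", "data": {
  "deltas": [
    {"claw": -1, "delta_pos": [4, 0, 0], "yaw": 0},
    {"claw": -1, "delta_pos": [5.5, 0, 0], "yaw": 0},
    {"claw": -1, "delta_pos": [6, 0, 0], "yaw": 0},
    {"claw": -1, "delta_pos": [6, 0, 0], "yaw": 0},
    {"claw": -1, "delta_pos": [6, 0, 0], "yaw": 0},
    {"claw": -1, "delta_pos": [6, 0, 0], "yaw": 0},
    {"claw": -1, "delta_pos": [5.5, 0, 0], "yaw": 0},
    {"claw": -1, "delta_pos": [4, 0, 0], "yaw": 0}
  ]
}}

```text
clock: 1.95
eef_pos: [564.2, 263.8, 404.6]
tcp_rot: [3.142, -0.0, 1.574]
contact_force: [0.2, -0.9, 0.4]
opening: 1.001
grasp_force: 0.0
```

>>> {"op": "apply_moves", "data": {
  "deltas": [
    {"claw": -1, "delta_pos": [0, 0, 0], "yaw": 0},
    {"claw": -1, "delta_pos": [0, 0, 0], "yaw": 0},
    {"claw": -1, "delta_pos": [0, 0, 0], "yaw": 0}
  ]
}}

```text
clock: 2.33
eef_pos: [565.0, 259.3, 404.7]
tcp_rot: [-3.141, 0.0, 1.57]
contact_force: [-1.0, 0.5, -0.2]
opening: 0.999
grasp_force: 0.0
```

```bash
python3 - <<'E'
from h import *
from rig import r
f,T,s=snap(r,"wrist","w2");print(s["eef_pos"],s["tcp_rot"],s["clock"])
g,s1=pickle.load(open("w1.pkl","rb"))
cv2.imwrite("pics/w12.png",cv2.resize(np.hstack([g["img"],f["img"]]),(800,300),interpolation=cv2.INTER_AREA))
im=cv2.imread("pics/scene0.png")[160:290,310:520];cv2.imwrite("pics/bars.png",cv2.resize(im,None,fx=3.5,fy=3.5,interpolation=cv2.INTER_CUBIC))
E
```

```text
[564.968027   259.31493977 404.66487239] [-3.14141470e+00  2.65348474e-04  1.57020976e+00] 2.325
```

View pics/w12.png

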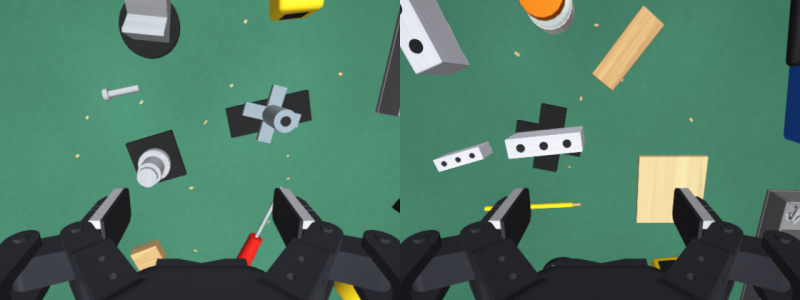

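View pics/bars.png

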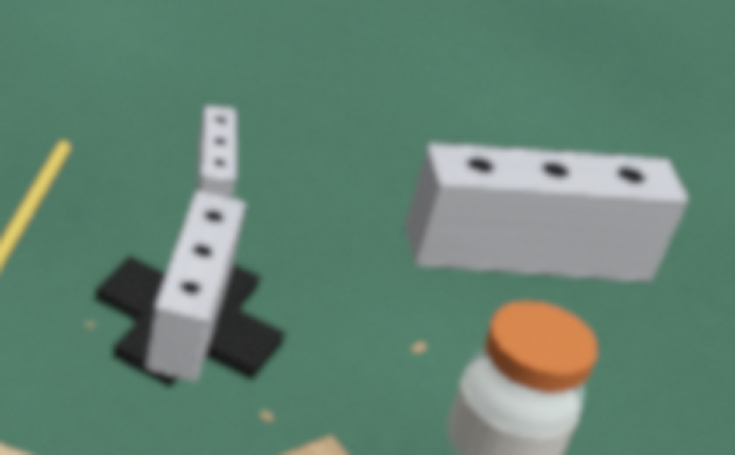

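```bash
cat > m.py <<'E'
from h import *
def frames(tags):
    o=[]
    for t in tags:
        d=pickle.load(open(t+".pkl","rb"));f,s=d if isinstance(d,tuple) else (d,None)
        P=cloud(f,cam(f,s));P[f["z_map"]==0]=np.nan;o.append((t,f["img"].astype(int),P))
    return o
def region(o,c,rad,z0,z1,dark=None,clean=3):
    t,I,P=o
    m=(np.hypot(P[...,0]-c[0],P[...,1]-c[1])<rad)&(P[...,2]>z0)&(P[...,2]<z1)
    if dark is True: m&=(I.max(2)<70)
    if dark is False: m&=(I.max(2)>85)
    m=cv2.morphologyEx(m.astype(np.uint8),cv2.MORPH_OPEN,np.ones((clean,clean),np.uint8)) if clean else m
    return P[m.astype(bool)]
def rect(q):
    (x,y),(w,h),a=cv2.minAreaRect(q[:,:2].astype(np.float32));a=np.radians(a)
    if w<h:w,h,a=h,w,a+np.pi/2
    a=(a+np.pi/2)%np.pi-np.pi/2
    return f"rect c=({x:.1f},{y:.1f}) {w:.1f}x{h:.1f} yaw_long={a:.3f} mod90={(a+np.pi/4)%(np.pi/2)-np.pi/4:.3f} mod90-45={a%(np.pi/2)-np.pi/4:.3f}"
def circ(q):
    (x,y),rr=cv2.minEnclosingCircle(q[:,:2].astype(np.float32));return f"circ c=({x:.1f},{y:.1f}) d={2*rr:.1f}"
E
python3 - <<'E'
from m import *
for o in frames(["w0","w1","w2","scene0","side0"]):
    print(o[0])
    for n,c,rad,z0,z1,d,fn in [("pad_round",(496,-21),60,4,14,True,circ),("pad_square",(495,-223),75,4,14,True,rect),("pad_long",(666,-147),80,4,14,True,rect),("pad_cross",(484,245),75,4,14,True,rect),("board",(650,150),110,4,14,False,rect),
      ("bar",(484,245),75,53,64,None,rect),("V",(496,-21),60,54,66,None,rect),("jackhead",(492,-223),35,68,77,None,circ),("jackfoot",(492,-223),40,17,26,False,circ),("post",(667,-147),40,76,85,None,circ),("arms",(667,-147),60,16,25,False,rect)]:
        q=region(o,c,rad,z0,z1,d,2)
        if len(q)>40: print(" ",n,len(q),fn(q),"z",np.median(q[:,2]).round(1))
E
```

```text
w0
  pad_round 916 circ c=(495.4,-28.5) d=85.5 z nan
  pad_square 1143 rect c=(511.4,-220.0) 81.8x44.6 yaw_long=-1.206 mod90=0.365 mod90-45=-0.420 z nan
  pad_long 1836 rect c=(669.1,-151.7) 124.2x55.4 yaw_long=0.220 mod90=0.220 mod90-45=-0.565 z nan
  board 10050 rect c=(682.3,134.2) 112.4x83.4 yaw_long=0.004 mod90=0.004 mod90-45=-0.781 z nan
  V 993 rect c=(482.6,-34.2) 87.0x57.0 yaw_long=1.244 mod90=-0.327 mod90-45=0.458 z nan
  jackfoot 409 circ c=(491.6,-234.7) d=67.0 z nan
  post 603 circ c=(675.1,-180.5) d=96.4 z nan
  arms 1290 rect c=(671.0,-152.2) 87.0x75.6 yaw_long=-1.146 mod90=0.425 mod90-45=-0.361 z nan
w1
  pad_round 2134 circ c=(493.8,-27.6) d=83.6 z nan
  pad_square 2254 rect c=(496.7,-222.5) 76.5x74.1 yaw_long=-1.199 mod90=0.372 mod90-45=-0.413 z nan
  pad_long 2542 rect c=(670.2,-150.7) 127.9x48.6 yaw_long=0.224 mod90=0.224 mod90-45=-0.561 z nan
  V 653 rect c=(nan,nan) nanx0.0 yaw_long=nan mod90=nan mod90-45=nan z nan
  jackhead 605 circ c=(484.4,-244.5) d=64.2 z nan
  jackfoot 593 circ c=(493.0,-229.0) d=53.7 z nan
  post 890 circ c=(684.1,-156.1) d=64.3 z nan
  a
[... 1457 characters left out ...]
ong 229 rect c=(659.9,-144.6) 121.9x47.6 yaw_long=0.251 mod90=0.251 mod90-45=-0.535 z 8.9
  pad_cross 390 rect c=(458.3,269.8) 97.6x32.8 yaw_long=0.604 mod90=0.604 mod90-45=-0.181 z nan
  board 1801 rect c=(690.4,135.6) 158.5x76.0 yaw_long=0.911 mod90=-0.660 mod90-45=0.126 z nan
  bar 582 rect c=(470.7,244.8) 109.7x66.0 yaw_long=0.708 mod90=0.708 mod90-45=-0.077 z nan
  V 145 rect c=(487.4,-48.0) 110.6x47.6 yaw_long=1.452 mod90=-0.119 mod90-45=0.666 z 57.3
  jackhead 58 circ c=(492.6,-269.3) d=122.1 z 70.9
  jackfoot 79 circ c=(484.4,-229.3) d=61.7 z 19.6
  post 60 circ c=(679.2,-195.7) d=131.3 z 78.7
  arms 203 rect c=(656.6,-143.3) 66.3x62.9 yaw_long=0.635 mod90=0.635 mod90-45=-0.150 z nan
```

```bash
cat >> m.py <<'E'
def region(o,c,rad,z0,z1,dark=None,clean=3):
    t,I,P=o
    with np.errstate(invalid="ignore"):
        m=(np.hypot(P[...,0]-c[0],P[...,1]-c[1])<rad)&(P[...,2]>z0)&(P[...,2]<z1)
    if dark is True: m&=(I.max(2)<70)
    if dark is False: m&=(I.max(2)>85)
    if t[0]=="w": m=m&(cv2.morphologyEx(m.astype(np.uint8),cv2.MORPH_OPEN,np.ones((3,3),np.uint8))>0)
    n,l,st,_=cv2.connectedComponentsWithStats(m.astype(np.uint8))
    for i in range(1,n):
        if st[i,4]<15: m[l==i]=False
    return P[m]
def run(tags,items):
    for o in frames(tags):
        print(o[0])
        for n,c,rad,z0,z1,d,fn in items:
            q=region(o,c,rad,z0,z1,d)
            if len(q)>40: print(" ",n,len(q),fn(q),"z",np.median(q[:,2]).round(1))
E
python3 - <<'E'
from m import *
run(["w0","w1","w2","scene0","side0"],[("pad_round",(496,-21),60,5,14,True,circ),("pad_square",(495,-223),75,5,14,True,rect),("pad_long",(666,-147),80,5,14,True,rect),("pad_cross",(484,245),75,5,14,True,rect),("board",(680,130),90,5,14,False,rect),
      ("bar",(484,245),75,53,64,None,rect),("V",(496,-21),60,54,66,None,rect),("jackhead",(492,-223),35,68,77,None,circ),("jackfoot",(492,-223),40,17,26,False,circ),("post",(667,-147),40,76,85,None,circ),("arms",(667,-147),60,16,25,False,rect)])
E
```

```text
w0
  pad_round 867 circ c=(493.1,-26.7) d=83.4 z 9.3
  pad_square 1102 rect c=(508.5,-215.6) 76.0x42.8 yaw_long=-1.282 mod90=0.289 mod90-45=-0.496 z 9.1
  pad_long 1801 rect c=(666.8,-148.9) 122.6x46.5 yaw_long=0.221 mod90=0.221 mod90-45=-0.564 z 9.4
  board 9933 rect c=(679.8,133.3) 109.2x80.9 yaw_long=-0.000 mod90=-0.000 mod90-45=0.785 z 9.7
  V 975 rect c=(496.5,-21.5) 50.8x50.3 yaw_long=1.475 mod90=-0.096 mod90-45=0.689 z 58.8
  jackfoot 405 circ c=(492.9,-224.7) d=49.2 z 22.4
  post 603 circ c=(668.0,-147.8) d=30.1 z 79.4
  arms 1281 rect c=(667.5,-148.0) 72.3x71.5 yaw_long=0.569 mod90=0.569 mod90-45=-0.216 z 19.5
w1
  pad_round 2113 circ c=(492.8,-27.6) d=83.3 z 9.5
  pad_square 2224 rect c=(492.5,-220.8) 75.9x75.4 yaw_long=-1.279 mod90=0.292 mod90-45=-0.494 z 9.3
  pad_long 2520 rect c=(666.7,-148.9) 123.9x45.4 yaw_long=0.224 mod90=0.224 mod90-45=-0.561 z 9.6
  V 639 rect c=(494.6,-42.2) 50.4x9.3 yaw_long=-0.096 mod90=-0.096 mod90-45=0.689 z 59.1
  jackhead 599 circ c=(490.6,-226.9) d=28.2 z 71.3
  jackfoot 575 circ c=(490.7,-226.5) d=49.7 z 23.0
  post 883 circ c=(667.6,-148.
[... 1480 characters left out ...]
g 229 rect c=(662.4,-146.6) 122.9x51.4 yaw_long=0.233 mod90=0.233 mod90-45=-0.552 z 9.4
  pad_cross 380 rect c=(462.4,271.2) 94.8x43.5 yaw_long=0.384 mod90=0.384 mod90-45=-0.401 z 9.4
  board 1723 rect c=(675.7,151.6) 126.6x113.6 yaw_long=-1.564 mod90=0.007 mod90-45=-0.778 z 9.6
  bar 588 rect c=(482.0,244.7) 104.6x31.6 yaw_long=0.096 mod90=0.096 mod90-45=-0.690 z 57.5
  V 160 rect c=(493.6,-20.1) 53.8x52.4 yaw_long=1.458 mod90=-0.113 mod90-45=0.672 z 58.3
  jackhead 58 circ c=(486.5,-224.4) d=31.8 z 71.7
  jackfoot 94 circ c=(487.1,-222.2) d=51.0 z 22.4
  post 64 circ c=(665.0,-146.3) d=30.0 z 79.6
  arms 222 rect c=(663.4,-145.4) 70.4x69.9 yaw_long=-1.024 mod90=0.547 mod90-45=-0.239 z 19.3
```

>>> {"op": "apply_moves", "data": {
  "deltas": [
    {"claw": -1, "delta_pos": [-4, -0.5, 0], "yaw": 0},
    {"claw": -1, "delta_pos": [-6, -1, 0], "yaw": 0},
    {"claw": -1, "delta_pos": [-6, -1, 0], "yaw": 0},
    {"claw": -1, "delta_pos": [-6, -1, 1], "yaw": 0},
    {"claw": -1, "delta_pos": [-6, -1, 2], "yaw": 0},
    {"claw": -1, "delta_pos": [-6, -1, 2], "yaw": 0},
    {"claw": -1, "delta_pos": [-6, -1, 2], "yaw": 0},
    {"claw": -1, "delta_pos": [-5, -0.9, 2], "yaw": 0}
  ]
}}

```text
clock: 3.38
eef_pos: [490.7, -188.5, 316.0]
tcp_rot: [3.141, 0.001, 1.569]
contact_force: [0.7, -0.3, -0.0]
opening: 1.0
grasp_force: 0.0
```

>>> {"op": "apply_moves", "data": {
  "deltas": [
    {"claw": -1, "delta_pos": [-3.6, 0, 1], "yaw": 0},
    {"claw": -1, "delta_pos": [0, 0, 0], "yaw": 0},
    {"claw": -1, "delta_pos": [0, 0, 0], "yaw": 0},
    {"claw": -1, "delta_pos": [0, 0, 0], "yaw": 0}
  ]
}}

```text
clock: 3.88
eef_pos: [491.8, -221.0, 306.6]
tcp_rot: [3.141, 0.0, 1.571]
contact_force: [-0.2, 0.0, 0.1]
opening: 1.0
grasp_force: 0.0
```

>>> {"op": "apply_moves", "data": {
  "deltas": [
    {"claw": -1, "delta_pos": [-0.57, -0.11, 2.5], "yaw": 0},
    {"claw": -1, "delta_pos": [0, 0, 4], "yaw": 0},
    {"claw": -1, "delta_pos": [0, 0, 3], "yaw": 0},
    {"claw": -1, "delta_pos": [0, 0, 1.26], "yaw": 0},
    {"claw": -1, "delta_pos": [0, 0, 0], "yaw": 0},
    {"claw": 1, "delta_pos": [0, 0, 0], "yaw": 0},
    {"claw": 1, "delta_pos": [0, 0, 0], "yaw": 0},
    {"claw": 1, "delta_pos": [0, 0, 0], "yaw": 0}
  ],
  "grip_force": 40
}}

```text
clock: 4.88
eef_pos: [490.9, -227.5, 199.4]
tcp_rot: [3.14, 0.001, 1.571]
contact_force: [-3.7, 2.3, 18.6]
opening: 0.385
grasp_force: 37.7
```

>>> {"op": "apply_moves", "data": {
  "deltas": [
    {"claw": 1, "delta_pos": [0, 0, 0], "yaw": 0},
    {"claw": 1, "delta_pos": [0, 0, 0], "yaw": 0},
    {"claw": 1, "delta_pos": [0, 0, 0], "yaw": 0},
    {"claw": 1, "delta_pos": [0, 0, 0], "yaw": 0}
  ]
}}

```text
clock: 5.38
eef_pos: [490.9, -227.6, 199.4]
tcp_rot: [3.14, 0.0, 1.571]
contact_force: [-0.6, 0.6, 7.4]
opening: 0.39
grasp_force: 39.2
```

>>> {"op": "apply_moves", "data": {
  "deltas": [
    {"claw": 1, "delta_pos": [0, 0, -2], "yaw": 0},
    {"claw": 1, "delta_pos": [0, 0, -4], "yaw": 0},
    {"claw": 1, "delta_pos": [2, 1, -4], "yaw": 0},
    {"claw": 1, "delta_pos": [4, 2, -1], "yaw": 0},
    {"claw": 1, "delta_pos": [5, 2.5, 0], "yaw": 0},
    {"claw": 1, "delta_pos": [5, 2.5, 0], "yaw": 0},
    {"claw": 1, "delta_pos": [5, 2.5, 0], "yaw": 0},
    {"claw": 1, "delta_pos": [5, 2.5, 0], "yaw": 0}
  ]
}}

```text
clock: 6.38
eef_pos: [620.8, 34.2, 308.2]
tcp_rot: [-3.141, 0.0, 1.571]
contact_force: [0.9, -0.9, -5.4]
opening: 0.382
grasp_force: 41.4
```

>>> {"op": "apply_moves", "data": {
  "deltas": [
    {"claw": 1, "delta_pos": [5, 2.5, 0], "yaw": 0},
    {"claw": 1, "delta_pos": [4, 2, 0], "yaw": 0},
    {"claw": 1, "delta_pos": [2, 1, 2], "yaw": 0},
    {"claw": 1, "delta_pos": [1.07, 0.3, 3], "yaw": 0},
    {"claw": 1, "delta_pos": [0, 0, 3], "yaw": 0},
    {"claw": 1, "delta_pos": [0, 0, 1], "yaw": 0},
    {"claw": 1, "delta_pos": [0, 0, 0], "yaw": 0},
    {"claw": 1, "delta_pos": [0, 0, 0], "yaw": 0}
  ]
}}

```text
clock: 7.38
eef_pos: [679.2, 153.2, 219.8]
tcp_rot: [3.14, -0.0, 1.57]
contact_force: [-0.3, -0.2, -4.2]
opening: 0.385
grasp_force: 41.1
```

>>> {"op": "apply_moves", "data": {
  "deltas": [
    {"claw": 1, "delta_pos": [0, 0, 1.2], "yaw": 0},
    {"claw": 1, "delta_pos": [0, 0, 0.6], "yaw": 0},
    {"claw": 1, "delta_pos": [0, 0, 0.2], "yaw": 0},
    {"claw": 1, "delta_pos": [0, 0, 0], "yaw": 0},
    {"claw": 1, "delta_pos": [0, 0, 0], "yaw": 0}
  ]
}}

```text
clock: 8.0
eef_pos: [678.5, 153.2, 199.5]
tcp_rot: [-3.141, 0.0, 1.571]
contact_force: [-6.0, -2.5, 6.8]
opening: 0.384
grasp_force: 42.3
```

>>> {"op": "apply_moves", "data": {
  "deltas": [
    {"claw": -1, "delta_pos": [0, 0, 0], "yaw": 0},
    {"claw": -1, "delta_pos": [0, 0, 0], "yaw": 0},
    {"claw": -1, "delta_pos": [0, 0, 0], "yaw": 0},
    {"claw": -1, "delta_pos": [0, 0, 0], "yaw": 0},
    {"claw": -1, "delta_pos": [0, 0, -2], "yaw": 0},
    {"claw": -1, "delta_pos": [0, 0, -4], "yaw": 0},
    {"claw": -1, "delta_pos": [0, 0, -4], "yaw": 0},
    {"claw": -1, "delta_pos": [-2, -2, -1], "yaw": 0}
  ]
}}

```text
clock: 9.0
eef_pos: [660.3, 134.2, 313.5]
tcp_rot: [3.134, -0.002, 1.572]
contact_force: [-0.3, -0.2, -0.1]
opening: 1.003
grasp_force: 0.0
```

>>> {"op": "apply_moves", "data": {
  "deltas": [
    {"claw": -1, "delta_pos": [-4, -4, 0], "yaw": 0},
    {"claw": -1, "delta_pos": [-4, -4, 0], "yaw": 0},
    {"claw": -1, "delta_pos": [-4, -4, 0], "yaw": 0},
    {"claw": -1, "delta_pos": [-3.5, -4.2, 0], "yaw": 0},
    {"claw": -1, "delta_pos": [0, 0, 0], "yaw": -0.18},
    {"claw": -1, "delta_pos": [0, 0, 0], "yaw": -0.18},
    {"claw": -1, "delta_pos": [0, 0, 0], "yaw": -0.18},
    {"claw": -1, "delta_pos": [0, 0, 0], "yaw": -0.18}
  ]
}}

```text
clock: 10.0
eef_pos: [496.8, -21.8, 309.9]
tcp_rot: [3.14, 0.001, 2.297]
contact_force: [-0.6, 0.1, -0.3]
opening: 1.0
grasp_force: 0.0
```

>>> {"op": "apply_moves", "data": {
  "deltas": [
    {"claw": -1, "delta_pos": [0, 0, 0], "yaw": -0.18},
    {"claw": -1, "delta_pos": [0, 0, 0], "yaw": -0.18},
    {"claw": -1, "delta_pos": [0, 0, 0], "yaw": -0.18},
    {"claw": -1, "delta_pos": [0, 0, 0], "yaw": -0.18},
    {"claw": -1, "delta_pos": [0, 0, 0], "yaw": -0.035},
    {"claw": -1, "delta_pos": [0, 0, 0], "yaw": 0},
    {"claw": -1, "delta_pos": [0, 0, 0], "yaw": 0}
  ]
}}

```text
clock: 10.88
eef_pos: [496.6, -21.7, 308.8]
tcp_rot: [3.142, 0.0, 3.043]
contact_force: [-0.6, 0.7, 0.3]
opening: 1.001
grasp_force: 0.0
```

```bash
cat >> m.py <<'E'
def go(r,x,y,z,ang=None):
    s=r.sense();M=R.from_euler("xyz",s["tcp_rot"]).as_matrix();d=M.T@(np.array([x,y,z])-s["eef_pos"])/10
    a=np.arctan2(M[1,1],M[0,1]);print("pos",s["eef_pos"].round(1),"toolY ang",a.round(3),"tool delta cm",d.round(2),"q",s["qpos"].round(2),"F",s["contact_force"].round(1), "yaw cmd",None if ang is None else -((ang-a+np.pi/2)%np.pi-np.pi/2).round(3))
E
python3 - <<'E'
from m import *
from rig import r
go(r,496.5,-21.5,193,1.475)
E
```

```text
pos [496.6 -21.7 308.8] toolY ang 1.473 tool delta cm [ 0.02  0.02 11.58] q [-0.05  0.28  1.99  0.    0.87 -1.52] F [-0.6  0.7  0.3] yaw cmd -0.002
```

>>> {"op": "apply_moves", "data": {
  "deltas": [
    {"claw": -1, "delta_pos": [0, 0, 3], "yaw": 0},
    {"claw": -1, "delta_pos": [0, 0, 4], "yaw": 0},
    {"claw": -1, "delta_pos": [0, 0, 3.5], "yaw": 0},
    {"claw": -1, "delta_pos": [0, 0, 1.38], "yaw": 0},
    {"claw": -1, "delta_pos": [0, 0, 0], "yaw": 0},
    {"claw": 1, "delta_pos": [0, 0, 0], "yaw": 0},
    {"claw": 1, "delta_pos": [0, 0, 0], "yaw": 0},
    {"claw": 1, "delta_pos": [0, 0, 0], "yaw": 0}
  ],
  "grip_force": 60
}}

```text
clock: 11.88
eef_pos: [497.2, -21.7, 191.1]
tcp_rot: [3.141, 0.002, 3.046]
contact_force: [-1.6, 0.4, 7.0]
opening: 0.578
grasp_force: 62.2
```

>>> {"op": "apply_moves", "data": {
  "deltas": [
    {"claw": 1, "delta_pos": [0, 0, 0], "yaw": 0},
    {"claw": 1, "delta_pos": [0, 0, 0], "yaw": 0},
    {"claw": 1, "delta_pos": [0, 0, 0], "yaw": 0},
    {"claw": 1, "delta_pos": [0, 0, -2], "yaw": 0},
    {"claw": 1, "delta_pos": [0, 0, -4], "yaw": 0},
    {"claw": 1, "delta_pos": [0, 0, -4], "yaw": 0},
    {"claw": 1, "delta_pos": [0, 0, -1], "yaw": 0},
    {"claw": 1, "delta_pos": [0, 0, 0], "yaw": 0}
  ]
}}

```text
clock: 12.88
eef_pos: [496.3, -21.7, 299.6]
tcp_rot: [3.142, 0.001, 3.046]
contact_force: [-0.9, -0.2, -6.5]
opening: 0.576
grasp_force: 65.1
```

```bash
python3 - <<'E'
from m import *
from rig import r
go(r,492.5,-220.8,205,1.863);print(r.sense()["opening"])
snap(r,"wrist","w3");run(["w3"],[("pad_round",(493,-27),60,5,14,True,circ),("pad_square",(492,-221),60,5,14,True,rect)])
E
```

```text
pos [496.3 -21.7 299.6] toolY ang 1.475 tool delta cm [ -1.52 -19.86   9.47] q [-0.05  0.29  2.   -0.    0.85 -1.52] F [-0.9 -0.2 -6.5] yaw cmd -0.388
0.5761165952971617
w3
  pad_round 5439 circ c=(492.2,-27.0) d=83.1 z 9.6
  pad_square 7646 rect c=(491.9,-220.9) 76.6x75.3 yaw_long=-1.281 mod90=0.290 mod90-45=-0.496 z 9.4
```

>>> {"op": "apply_moves", "data": {
  "deltas": [
    {"claw": 1, "delta_pos": [-0.2, -2, 0], "yaw": 0},
    {"claw": 1, "delta_pos": [-0.3, -4, 0], "yaw": 0},
    {"claw": 1, "delta_pos": [-0.3, -4, 0], "yaw": 0},
    {"claw": 1, "delta_pos": [-0.3, -4, 0], "yaw": 0},
    {"claw": 1, "delta_pos": [-0.3, -4, 0], "yaw": 0},
    {"claw": 1, "delta_pos": [-0.12, -1.86, 0], "yaw": 0},
    {"claw": 1, "delta_pos": [0, 0, 2], "yaw": -0.13},
    {"claw": 1, "delta_pos": [0, 0, 3], "yaw": -0.13}
  ]
}}

```text
clock: 13.92
eef_pos: [492.6, -220.8, 248.4]
tcp_rot: [3.141, -0.0, -2.974]
contact_force: [0.2, -0.1, -5.5]
opening: 0.577
grasp_force: 65.3
```

>>> {"op": "apply_moves", "data": {
  "deltas": [
    {"claw": 1, "delta_pos": [0, 0, 3], "yaw": -0.128},
    {"claw": 1, "delta_pos": [0, 0, 1], "yaw": 0},
    {"claw": 1, "delta_pos": [0, 0, 0], "yaw": 0},
    {"claw": 1, "delta_pos": [0, 0, 0], "yaw": 0}
  ]
}}

```text
clock: 14.42
eef_pos: [493.2, -220.9, 210.5]
tcp_rot: [-3.141, 0.001, -2.851]
contact_force: [0.3, -0.5, -6.7]
opening: 0.573
grasp_force: 64.7
```

```bash
python3 - <<'E'
from m import *
from rig import r
go(r,492.3,-220.8,191,1.862)
E
```

```text
pos [ 493.2 -220.9  210.5] toolY ang 1.862 tool delta cm [0.09 0.04 1.95] q [-0.42  0.49  1.95  0.    0.7  -2.29] F [ 0.3 -0.5 -6.7] yaw cmd -0.0
```

>>> {"op": "apply_moves", "data": {
  "deltas": [
    {"claw": 1, "delta_pos": [0.05, 0, 1.2], "yaw": 0},
    {"claw": 1, "delta_pos": [0, 0, 0.5], "yaw": 0},
    {"claw": 1, "delta_pos": [0, 0, 0.2], "yaw": 0},
    {"claw": 1, "delta_pos": [0, 0, 0], "yaw": 0},
    {"claw": 1, "delta_pos": [0, 0, 0], "yaw": 0}
  ]
}}

```text
clock: 15.05
eef_pos: [492.0, -220.9, 191.1]
tcp_rot: [3.141, -0.001, -2.849]
contact_force: [-4.9, 1.8, 5.2]
opening: 0.577
grasp_force: 66.0
```

>>> {"op": "apply_moves", "data": {
  "deltas": [
    {"claw": -1, "delta_pos": [0, 0, 0], "yaw": 0},
    {"claw": -1, "delta_pos": [0, 0, 0], "yaw": 0},
    {"claw": -1, "delta_pos": [0, 0, 0], "yaw": 0},
    {"claw": -1, "delta_pos": [0, 0, -1], "yaw": 0},
    {"claw": -1, "delta_pos": [0, 0, -4], "yaw": 0},
    {"claw": -1, "delta_pos": [0, 0, -5], "yaw": 0},
    {"claw": -1, "delta_pos": [0, 0, -2], "yaw": 0.146},
    {"claw": -1, "delta_pos": [0, 0, 0], "yaw": 0.146}
  ]
}}

```text
clock: 16.05
eef_pos: [492.9, -221.3, 313.6]
tcp_rot: [-3.14, 0.004, 3.137]
contact_force: [0.1, 0.4, 0.1]
opening: 1.0
grasp_force: 0.0
```

>>> {"op": "apply_moves", "data": {
  "deltas": [
    {"claw": -1, "delta_pos": [-1, 2, 0], "yaw": 0},
    {"claw": -1, "delta_pos": [-2.5, 5, 0], "yaw": 0},
    {"claw": -1, "delta_pos": [-2.5, 5, 0], "yaw": 0},
    {"claw": -1, "delta_pos": [-2.5, 5, 0], "yaw": 0},
    {"claw": -1, "delta_pos": [-2.5, 5, 0], "yaw": 0},
    {"claw": -1, "delta_pos": [-2.5, 5, 0], "yaw": 0},
    {"claw": -1, "delta_pos": [-2.5, 5, 0], "yaw": 0},
    {"claw": -1, "delta_pos": [-2, 4, 0], "yaw": 0}
  ]
}}

```text
clock: 17.05
eef_pos: [672.9, 141.3, 311.5]
tcp_rot: [3.141, 0.001, -3.141]
contact_force: [0.4, -0.7, 0.2]
opening: 1.001
grasp_force: 0.0
```

>>> {"op": "apply_moves", "data": {
  "deltas": [
    {"claw": -1, "delta_pos": [-0.7, 1.4, 0], "yaw": 0},
    {"claw": -1, "delta_pos": [0, 0, 0], "yaw": 0},
    {"claw": -1, "delta_pos": [0, 0, 0], "yaw": 0}
  ]
}}

```text
clock: 17.42
eef_pos: [678.7, 151.8, 310.8]
tcp_rot: [-3.141, -0.001, 3.141]
contact_force: [0.2, -0.9, 0.2]
opening: 0.998
grasp_force: 0.0
```

```bash
python3 - <<'E'
from m import *
from rig import r
go(r,678.5,153.2,199.5,1.571)
snap(r,"wrist","w4");run(["w4"],[("jackhead",(678,153),35,68,77,None,circ),("jackfoot",(678,153),40,17,26,False,circ)])
E
```

```text
pos [678.7 151.8 310.8] toolY ang 1.57 tool delta cm [1.000e-02 1.500e-01 1.113e+01] q [ 0.22  0.55  1.55 -0.    1.05 -1.35] F [ 0.2 -0.9  0.2] yaw cmd -0.001
w4
  jackhead 1349 circ c=(677.8,153.6) d=28.2 z 71.6
  jackfoot 1021 circ c=(677.8,153.8) d=49.7 z 23.2
```

>>> {"op": "apply_moves", "data": {
  "deltas": [
    {"claw": -1, "delta_pos": [0.1, 0.19, 3], "yaw": 0},
    {"claw": -1, "delta_pos": [0, 0, 4], "yaw": 0},
    {"claw": -1, "delta_pos": [0, 0, 3], "yaw": 0},
    {"claw": -1, "delta_pos": [0, 0, 1.1], "yaw": 0},
    {"claw": -1, "delta_pos": [0, 0, 0], "yaw": 0},
    {"claw": 1, "delta_pos": [0, 0, 0], "yaw": 0},
    {"claw": 1, "delta_pos": [0, 0, 0], "yaw": 0},
    {"claw": 1, "delta_pos": [0, 0, 0], "yaw": 0}
  ],
  "grip_force": 40
}}

```text
clock: 18.48
eef_pos: [678.5, 155.0, 200.7]
tcp_rot: [3.141, 0.001, -3.141]
contact_force: [-3.7, -1.7, 15.3]
opening: 0.387
grasp_force: 38.0
```

>>> {"op": "apply_moves", "data": {
  "deltas": [
    {"claw": 1, "delta_pos": [0, 0, 0], "yaw": 0},
    {"claw": 1, "delta_pos": [0, 0, 0], "yaw": 0},
    {"claw": 1, "delta_pos": [0, 0, 0], "yaw": 0},
    {"claw": 1, "delta_pos": [0, 0, -2], "yaw": 0},
    {"claw": 1, "delta_pos": [0, 0, -4], "yaw": 0},
    {"claw": 1, "delta_pos": [0, 0, -4], "yaw": 0},
    {"claw": 1, "delta_pos": [2, -2, -1], "yaw": 0},
    {"claw": 1, "delta_pos": [4, -4, 0], "yaw": 0}
  ]
}}

```text
clock: 19.48
eef_pos: [618.7, 95.4, 312.0]
tcp_rot: [3.141, 0.004, -3.14]
contact_force: [0.1, -1.8, -5.8]
opening: 0.382
grasp_force: 41.0
```

>>> {"op": "apply_moves", "data": {
  "deltas": [
    {"claw": 1, "delta_pos": [4, -4, 0], "yaw": 0},
    {"claw": 1, "delta_pos": [4, -4, 0], "yaw": 0},
    {"claw": 1, "delta_pos": [3, -3, 0], "yaw": 0},
    {"claw": 1, "delta_pos": [1.5, -1.1, 2], "yaw": 0},
    {"claw": 1, "delta_pos": [0, 0, 4], "yaw": 0},
    {"claw": 1, "delta_pos": [0, 0, 3], "yaw": 0},
    {"claw": 1, "delta_pos": [0, 0, 0], "yaw": 0},
    {"claw": 1, "delta_pos": [0, 0, 0], "yaw": 0}
  ]
}}

```text
clock: 20.48
eef_pos: [493.8, -26.0, 220.9]
tcp_rot: [-3.142, 0.001, -3.141]
contact_force: [0.1, -0.6, -4.2]
opening: 0.382
grasp_force: 41.1
```

```bash
python3 - <<'E'
from m import *
from rig import r
go(r,492.6,-27.2,199.4,1.571)
E
```

```text
pos [493.8 -26.  220.9] toolY ang 1.571 tool delta cm [ 0.12 -0.12  2.15] q [-0.06  0.42  2.05  0.    0.67 -1.63] F [ 0.1 -0.6 -4.2] yaw cmd 0.0
```

>>> {"op": "apply_moves", "data": {
  "deltas": [
    {"claw": 1, "delta_pos": [0.06, -0.12, 1.2], "yaw": 0},
    {"claw": 1, "delta_pos": [0, 0, 0.6], "yaw": 0},
    {"claw": 1, "delta_pos": [0, 0, 0.25], "yaw": 0},
    {"claw": 1, "delta_pos": [0, 0, 0], "yaw": 0},
    {"claw": 1, "delta_pos": [0, 0, 0], "yaw": 0}
  ]
}}

```text
clock: 21.1
eef_pos: [492.6, -27.3, 200.7]
tcp_rot: [-3.142, -0.0, -3.141]
contact_force: [-8.0, 0.6, 22.4]
opening: 0.385
grasp_force: 44.3
```

>>> {"op": "apply_moves", "data": {
  "deltas": [
    {"claw": -1, "delta_pos": [0, 0, 0], "yaw": 0},
    {"claw": -1, "delta_pos": [0, 0, 0], "yaw": 0},
    {"claw": -1, "delta_pos": [0, 0, 0], "yaw": 0},
    {"claw": -1, "delta_pos": [0, 0, -1], "yaw": 0},
    {"claw": -1, "delta_pos": [0, 0, -4], "yaw": 0},
    {"claw": -1, "delta_pos": [0, 0, -5], "yaw": 0},
    {"claw": -1, "delta_pos": [0, 0, -2], "yaw": 0},
    {"claw": -1, "delta_pos": [-2, -1.5, 0], "yaw": 0}
  ]
}}

```text
clock: 22.1
eef_pos: [512.6, -42.0, 321.9]
tcp_rot: [-3.141, 0.003, -3.14]
contact_force: [1.6, -0.4, -0.6]
opening: 1.001
grasp_force: 0.0
```

>>> {"op": "apply_moves", "data": {
  "deltas": [
    {"claw": -1, "delta_pos": [-4, -3, 0], "yaw": 0},
    {"claw": -1, "delta_pos": [-5, -3.5, 0], "yaw": 0},
    {"claw": -1, "delta_pos": [-4.5, -3, 0], "yaw": 0},
    {"claw": -1, "delta_pos": [-2, -1.1, 0], "yaw": 0},
    {"claw": -1, "delta_pos": [0, 0, 0], "yaw": 0},
    {"claw": -1, "delta_pos": [0, 0, 0], "yaw": 0}
  ]
}}

```text
clock: 22.85
eef_pos: [666.8, -147.8, 319.2]
tcp_rot: [3.141, -0.001, -3.141]
contact_force: [-0.5, 0.6, -1.2]
opening: 1.0
grasp_force: 0.0
```

```bash
python3 - <<'E'
from m import *
from rig import r
go(r,667.7,-148.2,205,1.571)
snap(r,"wrist","w5");run(["w5"],[("post",(667,-147),40,76,85,None,circ),("arms",(667,-147),60,16,25,False,rect),("pad_long",(666,-147),80,5,14,True,rect),("V",(492,-221),60,54,66,None,rect),("jackhead",(492,-27),35,68,77,None,circ)])
E
```

```text
pos [ 666.8 -147.8  319.2] toolY ang 1.571 tool delta cm [-0.1  -0.04 11.42] q [-0.22  0.52  1.57  0.    1.05 -1.79] F [-0.5  0.6 -1.2] yaw cmd 0.0
w5
  post 1517 circ c=(668.1,-148.7) d=29.9 z 79.7
  arms 2608 rect c=(668.3,-148.6) 72.5x72.2 yaw_long=0.568 mod90=0.568 mod90-45=-0.217 z 19.6
  pad_long 3622 rect c=(666.9,-149.4) 123.7x45.0 yaw_long=0.224 mod90=0.224 mod90-45=-0.561 z 9.6
```

>>> {"op": "apply_moves", "data": {
  "deltas": [
    {"claw": -1, "delta_pos": [-0.13, -0.08, 3], "yaw": 0},
    {"claw": -1, "delta_pos": [0, 0, 4], "yaw": 0},
    {"claw": -1, "delta_pos": [0, 0, 3], "yaw": 0},
    {"claw": -1, "delta_pos": [0, 0, 1.4], "yaw": 0},
    {"claw": -1, "delta_pos": [0, 0, 0], "yaw": 0},
    {"claw": 1, "delta_pos": [0, 0, 0], "yaw": 0},
    {"claw": 1, "delta_pos": [0, 0, 0], "yaw": 0},
    {"claw": 1, "delta_pos": [0, 0, 0], "yaw": 0}
  ],
  "grip_force": 40
}}

```text
clock: 23.9
eef_pos: [669.2, -149.1, 206.1]
tcp_rot: [-3.141, 0.001, -3.142]
contact_force: [0.4, 9.1, 9.5]
opening: 0.375
grasp_force: 7.3
```

>>> {"op": "apply_moves", "data": {
  "deltas": [
    {"claw": 1, "delta_pos": [0, 0, 0], "yaw": 0},
    {"claw": 1, "delta_pos": [0, 0, 0], "yaw": 0},
    {"claw": 1, "delta_pos": [0, 0, 0], "yaw": 0},
    {"claw": 1, "delta_pos": [0, 0, 0], "yaw": 0},
    {"claw": 1, "delta_pos": [0, 0, -2], "yaw": 0},
    {"claw": 1, "delta_pos": [0, 0, -4], "yaw": 0},
    {"claw": 1, "delta_pos": [0, 0, -4], "yaw": 0},
    {"claw": 1, "delta_pos": [0, 2, -1], "yaw": 0}
  ]
}}

```text
clock: 24.9
eef_pos: [669.6, -129.8, 318.9]
tcp_rot: [-3.14, 0.005, 3.14]
contact_force: [1.0, -0.4, -4.8]
opening: 0.344
grasp_force: 40.6
```

>>> {"op": "apply_moves", "data": {
  "deltas": [
    {"claw": 1, "delta_pos": [0, 4, 0], "yaw": 0},
    {"claw": 1, "delta_pos": [0, 5, 0], "yaw": 0},
    {"claw": 1, "delta_pos": [-0.3, 5, 0], "yaw": 0},
    {"claw": 1, "delta_pos": [-0.3, 5, 0], "yaw": 0},
    {"claw": 1, "delta_pos": [-0.3, 5, 0], "yaw": 0},
    {"claw": 1, "delta_pos": [-0.2, 3.2, 0], "yaw": 0},
    {"claw": 1, "delta_pos": [0, 1, 3], "yaw": 0},
    {"claw": 1, "delta_pos": [0, 0, 4], "yaw": 0}
  ]
}}

```text
clock: 25.9
eef_pos: [679.3, 155.3, 244.6]
tcp_rot: [3.141, 0.001, -3.139]
contact_force: [-0.3, 0.2, -6.4]
opening: 0.338
grasp_force: 40.8
```

>>> {"op": "apply_moves", "data": {
  "deltas": [
    {"claw": 1, "delta_pos": [0, 0, 2], "yaw": 0},
    {"claw": 1, "delta_pos": [0, 0, 0], "yaw": 0},
    {"claw": 1, "delta_pos": [0, 0, 0], "yaw": 0}
  ]
}}

```text
clock: 26.28
eef_pos: [680.5, 153.0, 226.4]
tcp_rot: [3.141, 0.002, 3.142]
contact_force: [1.2, 1.3, -4.8]
opening: 0.341
grasp_force: 40.5
```

```bash
python3 - <<'E'
from m import *
from rig import r
go(r,679.2,153.2,205,1.571);print(r.sense()["opening"])
E
```

```text
pos [680.5 153.  226.4] toolY ang 1.571 tool delta cm [0.13 0.02 2.14] q [ 0.22  0.65  1.58  0.    0.91 -1.35] F [ 1.2  1.3 -4.8] yaw cmd -0.0
0.3413215745123083
```

>>> {"op": "apply_moves", "data": {
  "deltas": [
    {"claw": 1, "delta_pos": [0.1, 0, 1.2], "yaw": 0},
    {"claw": 1, "delta_pos": [0, 0, 0.6], "yaw": 0},
    {"claw": 1, "delta_pos": [0, 0, 0.3], "yaw": 0},
    {"claw": 1, "delta_pos": [0, 0, 0], "yaw": 0},
    {"claw": 1, "delta_pos": [0, 0, 0], "yaw": 0}
  ]
}}

```text
clock: 26.9
eef_pos: [678.7, 152.8, 206.2]
tcp_rot: [-3.141, -0.0, -3.141]
contact_force: [-9.5, -2.6, 13.1]
opening: 0.335
grasp_force: 42.4
```

>>> {"op": "apply_moves", "data": {
  "deltas": [
    {"claw": -1, "delta_pos": [0, 0, 0], "yaw": 0},
    {"claw": -1, "delta_pos": [0, 0, 0], "yaw": 0},
    {"claw": -1, "delta_pos": [0, 0, 0], "yaw": 0},
    {"claw": -1, "delta_pos": [0, 0, -1], "yaw": 0},
    {"claw": -1, "delta_pos": [0, 0, -4], "yaw": 0},
    {"claw": -1, "delta_pos": [0, 0, -5], "yaw": 0},
    {"claw": -1, "delta_pos": [0, 0, -1], "yaw": 0},
    {"claw": -1, "delta_pos": [2, 1, 0], "yaw": 0}
  ]
}}

```text
clock: 27.9
eef_pos: [659.8, 162.6, 315.9]
tcp_rot: [3.141, 0.003, 3.141]
contact_force: [-1.2, 0.2, -0.5]
opening: 0.999
grasp_force: 0.0
```

>>> {"op": "apply_moves", "data": {
  "deltas": [
    {"claw": -1, "delta_pos": [5, 2.5, 0], "yaw": 0},
    {"claw": -1, "delta_pos": [5, 2.5, 0], "yaw": 0},
    {"claw": -1, "delta_pos": [5, 2.1, 0], "yaw": 0},
    {"claw": -1, "delta_pos": [2.3, 1, 0], "yaw": 0},
    {"claw": -1, "delta_pos": [0, 0, 0], "yaw": -0.104},
    {"claw": -1, "delta_pos": [0, 0, 0], "yaw": 0},
    {"claw": -1, "delta_pos": [0, 0, 0], "yaw": 0}
  ]
}}

```text
clock: 28.78
eef_pos: [486.4, 243.8, 314.2]
tcp_rot: [-3.142, 0.0, -3.04]
contact_force: [0.8, -0.7, 0.6]
opening: 1.001
grasp_force: 0.0
```

```bash
python3 - <<'E'
from m import *
from rig import r
snap(r,"wrist","w6");run(["w6"],[("bar",(484,245),70,53,64,None,rect),("pad_cross",(484,245),75,5,14,True,rect),("post",(679,153),40,76,85,None,circ),("arms",(679,153),60,16,25,False,rect)])
go(r,485.4,243.6,191,1.675)
E
```

```text
w6
  bar 5625 rect c=(485.8,243.2) 103.8x28.0 yaw_long=0.101 mod90=0.101 mod90-45=-0.684 z 57.7
  pad_cross 4679 rect c=(481.5,241.3) 98.7x97.3 yaw_long=-0.995 mod90=0.576 mod90-45=-0.209 z 9.6
  arms 218 rect c=(644.7,159.7) 18.5x17.5 yaw_long=1.350 mod90=-0.221 mod90-45=0.564 z 19.8
pos [486.4 243.7 314.1] toolY ang 1.673 tool delta cm [ 0.1  -0.   12.31] q [ 0.46  0.34  1.89 -0.    0.92 -1.21] F [-0.5  0.1  0.3] yaw cmd -0.002
```

View pics/w6.png

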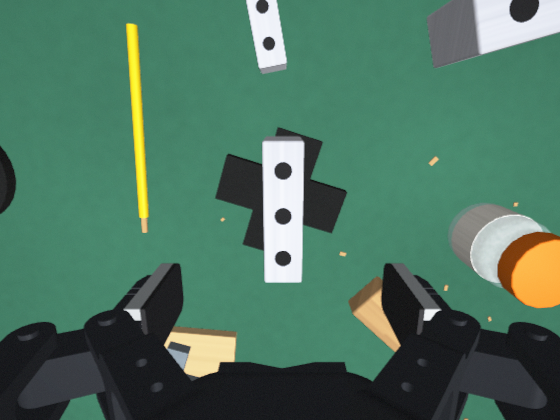

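>>> {"op": "apply_moves", "data": {
  "deltas": [
    {"claw": -1, "delta_pos": [0.06, -0.05, 3], "yaw": 0},
    {"claw": -1, "delta_pos": [0, 0, 4], "yaw": 0},
    {"claw": -1, "delta_pos": [0, 0, 4], "yaw": 0},
    {"claw": -1, "delta_pos": [0, 0, 1.3], "yaw": 0},
    {"claw": -1, "delta_pos": [0, 0, 0], "yaw": 0},
    {"claw": 1, "delta_pos": [0, 0, 0], "yaw": 0},
    {"claw": 1, "delta_pos": [0, 0, 0], "yaw": 0},
    {"claw": 1, "delta_pos": [0, 0, 0], "yaw": 0}
  ],
  "grip_force": 50
}}

```text
clock: 29.82
eef_pos: [485.6, 243.5, 192.1]
tcp_rot: [3.141, 0.001, -3.037]
contact_force: [-0.6, 0.7, 0.8]
opening: 0.38
grasp_force: 0.0
```

>>> {"op": "apply_moves", "data": {
  "deltas": [
    {"claw": 1, "delta_pos": [0, 0, 0], "yaw": 0},
    {"claw": 1, "delta_pos": [0, 0, 0], "yaw": 0},
    {"claw": 1, "delta_pos": [0, 0, 0], "yaw": 0},
    {"claw": 1, "delta_pos": [0, 0, 0], "yaw": 0},
    {"claw": 1, "delta_pos": [0, 0, -2], "yaw": 0},
    {"claw": 1, "delta_pos": [0, 0, -4], "yaw": 0},
    {"claw": 1, "delta_pos": [0, 0, -4], "yaw": 0},
    {"claw": 1, "delta_pos": [0, 0, -3], "yaw": 0}
  ]
}}

```text
clock: 30.82
eef_pos: [485.1, 243.3, 322.8]
tcp_rot: [3.141, 0.001, -3.037]
contact_force: [0.4, 0.1, -4.3]
opening: 0.33
grasp_force: 50.1
```

>>> {"op": "apply_moves", "data": {
  "deltas": [
    {"claw": 1, "delta_pos": [0, 0, 0], "yaw": 0},
    {"claw": 1, "delta_pos": [0, 0, 0], "yaw": 0}
  ]
}}

```text
clock: 31.08
eef_pos: [484.8, 243.0, 320.1]
tcp_rot: [-3.141, -0.001, -3.037]
contact_force: [-0.6, 1.3, -3.7]
opening: 0.318
grasp_force: 50.3
```

```bash
python3 - <<'E'
from m import *
from rig import r
print(r.sense()["opening"])
snap(r,"wrist","w7");run(["w7"],[("pad_cross",(482,241),75,5,14,True,rect)])
go(r,666.9,-149.1,210,1.571+.224)
E
```

```text
0.3177033832001052
w7
  pad_cross 2156 rect c=(465.9,244.7) 103.3x70.3 yaw_long=1.370 mod90=-0.200 mod90-45=0.585 z 9.6
pos [484.7 243.  319.7] toolY ang 1.675 tool delta cm [-14.07 -40.88  10.97] q [ 0.46  0.33  1.89 -0.    0.93 -1.21] F [-0.3  0.2 -3.7] yaw cmd -0.12
```

View pics/w7.png

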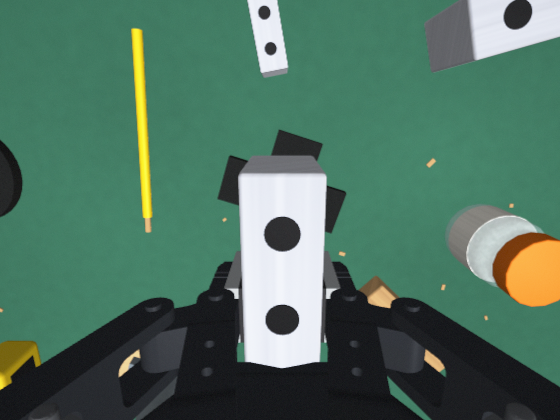

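>>> {"op": "apply_moves", "data": {
  "deltas": [
    {"claw": 1, "delta_pos": [-0.8, -2.3, 0], "yaw": 0},
    {"claw": 1, "delta_pos": [-1.4, -4, 0], "yaw": 0},
    {"claw": 1, "delta_pos": [-1.7, -5, 0], "yaw": 0},
    {"claw": 1, "delta_pos": [-1.7, -5, 0], "yaw": 0},
    {"claw": 1, "delta_pos": [-1.7, -5, 0], "yaw": 0},
    {"claw": 1, "delta_pos": [-1.7, -5, 0], "yaw": 0},
    {"claw": 1, "delta_pos": [-1.7, -5, 0], "yaw": 0},
    {"claw": 1, "delta_pos": [-1.4, -4, 0], "yaw": 0}
  ]
}}

```text
clock: 32.12
eef_pos: [642.5, -97.2, 319.0]
tcp_rot: [3.141, -0.003, -3.038]
contact_force: [1.0, 0.3, -3.9]
opening: 0.321
grasp_force: 50.4
```

>>> {"op": "apply_moves", "data": {
  "deltas": [
    {"claw": 1, "delta_pos": [-1.4, -4, 0], "yaw": 0},
    {"claw": 1, "delta_pos": [-0.6, -1.6, 1], "yaw": 0},
    {"claw": 1, "delta_pos": [0, 0, 3], "yaw": -0.06},
    {"claw": 1, "delta_pos": [0, 0, 4], "yaw": -0.06},
    {"claw": 1, "delta_pos": [0, 0, 1], "yaw": 0},
    {"claw": 1, "delta_pos": [0, 0, 0], "yaw": 0},
    {"claw": 1, "delta_pos": [0, 0, 0], "yaw": 0}
  ]
}}

```text
clock: 33.0
eef_pos: [668.8, -148.6, 232.5]
tcp_rot: [-3.141, 0.002, -2.918]
contact_force: [0.2, -0.5, -3.7]
opening: 0.321
grasp_force: 50.1
```

```bash
python3 - <<'E'
from m import *
from rig import r
go(r,666.9,-149.1,191.5,1.571+.224)
snap(r,"scene","scene1");snap(r,"side","side1")
E
```

```text
pos [ 668.8 -148.6  232.5] toolY ang 1.795 tool delta cm [0.2 0.  4.1] q [-0.22  0.63  1.61  0.    0.9  -2.02] F [ 0.2 -0.5 -3.7] yaw cmd -0.0
```

>>> {"op": "apply_moves", "data": {
  "deltas": [
    {"claw": 1, "delta_pos": [0.1, 0, 2], "yaw": 0},
    {"claw": 1, "delta_pos": [0, 0, 1.2], "yaw": 0},
    {"claw": 1, "delta_pos": [0, 0, 0.5], "yaw": 0},
    {"claw": 1, "delta_pos": [0, 0, 0.3], "yaw": 0},
    {"claw": 1, "delta_pos": [0, 0, 0], "yaw": 0},
    {"claw": 1, "delta_pos": [0, 0, 0], "yaw": 0}
  ]
}}

```text
clock: 33.85
eef_pos: [666.8, -149.0, 192.2]
tcp_rot: [3.141, -0.001, -2.917]
contact_force: [-6.3, 1.6, 8.4]
opening: 0.324
grasp_force: 51.7
```

>>> {"op": "apply_moves", "data": {
  "deltas": [
    {"claw": -1, "delta_pos": [0, 0, 0], "yaw": 0},
    {"claw": -1, "delta_pos": [0, 0, 0], "yaw": 0},
    {"claw": -1, "delta_pos": [0, 0, 0], "yaw": 0},
    {"claw": -1, "delta_pos": [0, 0, -1], "yaw": 0},
    {"claw": -1, "delta_pos": [0, 0, -4], "yaw": 0},
    {"claw": -1, "delta_pos": [0, 0, -5], "yaw": 0},
    {"claw": -1, "delta_pos": [0, 0, -4], "yaw": 0.112},
    {"claw": -1, "delta_pos": [0, 0, -2], "yaw": 0.112}
  ]
}}

```text
clock: 34.85
eef_pos: [667.6, -149.1, 355.0]
tcp_rot: [-3.141, 0.004, 3.138]
contact_force: [0.1, 0.2, 0.8]
opening: 1.001
grasp_force: 0.0
```

>>> {"op": "apply_moves", "data": {
  "deltas": [
    {"claw": -1, "delta_pos": [1, 3, 0], "yaw": 0},
    {"claw": -1, "delta_pos": [1.6, 5.5, 0], "yaw": 0},
    {"claw": -1, "delta_pos": [1.6, 5.5, 0], "yaw": 0},
    {"claw": -1, "delta_pos": [1.6, 5.5, 0], "yaw": 0},
    {"claw": -1, "delta_pos": [1.6, 5.5, 0], "yaw": 0},
    {"claw": -1, "delta_pos": [1.6, 5.5, 0], "yaw": 0},
    {"claw": -1, "delta_pos": [1.6, 5, 0], "yaw": 0},
    {"claw": -1, "delta_pos": [0.6, 2.5, 0], "yaw": 0}
  ]
}}

```text
clock: 35.85
eef_pos: [554.0, 233.4, 352.1]
tcp_rot: [3.141, 0.001, -3.139]
contact_force: [1.4, -0.3, -0.3]
opening: 1.0
grasp_force: 0.0
```

>>> {"op": "apply_moves", "data": {
  "deltas": [
    {"claw": -1, "delta_pos": [0, 0, 0], "yaw": 0},
    {"claw": -1, "delta_pos": [0, 0, 0], "yaw": 0},
    {"claw": -1, "delta_pos": [0, 0, 0], "yaw": 0}
  ]
}}

```text
clock: 36.22
eef_pos: [555.4, 230.0, 351.4]
tcp_rot: [-3.141, 0.0, 3.141]
contact_force: [0.6, -0.0, -0.5]
opening: 0.996
grasp_force: 0.0
```

```bash
python3 - <<'E'
from m import *
from rig import r
snap(r,"wrist","w8");snap(r,"scene","scene1");snap(r,"side","side1");run(["w8","scene1"],[("pad_cross",(482,241),75,5,14,True,rect),("bar",(667,-149),70,53,64,None,rect),("pad_long",(666,-147),80,5,14,True,rect),("V",(492,-221),60,54,66,None,rect),("jackhead",(492,-27),35,68,77,None,circ),("jackfoot",(492,-27),35,17,26,None,circ),("arms",(679,153),60,16,25,False,rect)])
go(r,679,153,320,1.571)
E
```

```text
w8
  pad_cross 8303 rect c=(481.9,241.4) 97.8x97.6 yaw_long=-0.997 mod90=0.573 mod90-45=-0.212 z 9.6
  jackfoot 566 circ c=(495.2,-15.1) d=42.1 z 22.1
  arms 1318 rect c=(664.0,163.7) 67.0x52.7 yaw_long=1.337 mod90=-0.234 mod90-45=0.551 z 19.7
scene1
  pad_cross 1139 rect c=(485.7,243.0) 95.6x95.0 yaw_long=0.543 mod90=0.543 mod90-45=-0.242 z 9.3
  bar 573 rect c=(667.7,-147.7) 105.6x30.0 yaw_long=0.231 mod90=0.231 mod90-45=-0.554 z 57.1
  pad_long 318 rect c=(668.9,-146.0) 122.4x45.4 yaw_long=0.220 mod90=0.220 mod90-45=-0.565 z 8.7
  V 123 rect c=(492.5,-219.5) 51.8x50.3 yaw_long=-1.313 mod90=0.258 mod90-45=-0.528 z 57.9
  jackhead 91 circ c=(493.4,-26.8) d=28.9 z 71.0
  jackfoot 150 circ c=(493.2,-25.5) d=52.3 z 22.6
  arms 636 rect c=(678.1,153.5) 73.1x71.5 yaw_long=-0.989 mod90=0.581 mod90-45=-0.204 z 19.3
pos [555.4 230.2 351.2] toolY ang 1.57 tool delta cm [-12.37  -7.7    3.13] q [ 0.39  0.37  1.74 -0.    1.03 -1.18] F [-0.3  0.4  0.7] yaw cmd -0.001
```

View pics/w8.png

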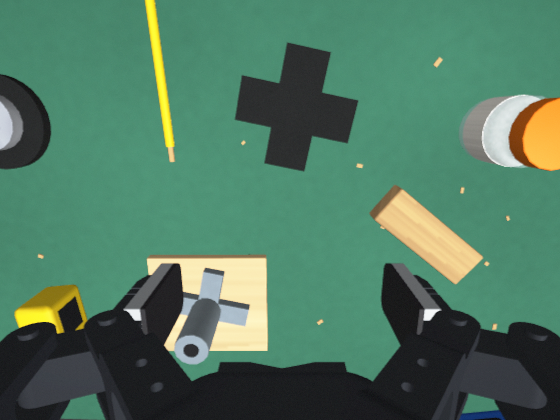

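View pics/side1.png

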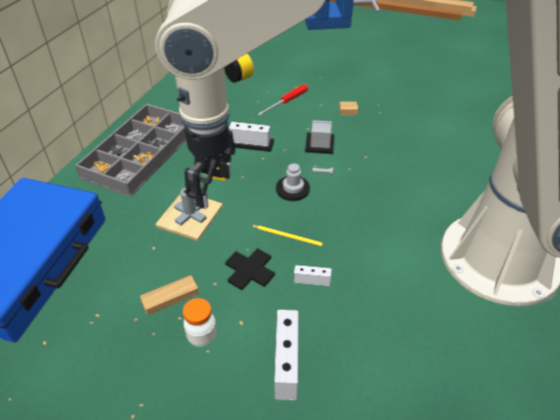

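>>> {"op": "apply_moves", "data": {
  "deltas": [
    {"claw": -1, "delta_pos": [-2.5, -1.5, 0], "yaw": 0},
    {"claw": -1, "delta_pos": [-4.5, -3, 1], "yaw": 0},
    {"claw": -1, "delta_pos": [-4, -2.5, 1], "yaw": 0},
    {"claw": -1, "delta_pos": [-1.4, -0.7, 1], "yaw": 0},
    {"claw": -1, "delta_pos": [0, 0, 0], "yaw": 0},
    {"claw": -1, "delta_pos": [0, 0, 0], "yaw": 0}
  ]
}}

```text
clock: 37.12
eef_pos: [678.2, 154.6, 321.3]
tcp_rot: [3.141, -0.001, -3.141]
contact_force: [-0.2, 0.6, 0.1]
opening: 0.998
grasp_force: 0.0
```

```bash
python3 - <<'E'
from m import *
from rig import r
snap(r,"wrist","w9");run(["w9"],[("post",(679,153),40,76,85,None,circ),("arms",(679,153),60,16,25,False,rect)])
go(r,679,153,206,1.571)
E
```

```text
w9
  post 1502 circ c=(677.2,151.7) d=29.6 z 79.7
  arms 2612 rect c=(677.5,151.6) 72.2x72.2 yaw_long=-1.000 mod90=0.571 mod90-45=-0.214 z 19.6
pos [678.2 154.8 321.6] toolY ang 1.572 tool delta cm [-0.08 -0.18 11.56] q [ 0.22  0.54  1.54  0.    1.07 -1.35] F [-0.1  0.5  0.1] yaw cmd 0.001
```

>>> {"op": "apply_moves", "data": {
  "deltas": [
    {"claw": -1, "delta_pos": [0.1, -0.31, 3], "yaw": 0},
    {"claw": -1, "delta_pos": [0, 0, 4], "yaw": 0},
    {"claw": -1, "delta_pos": [0, 0, 3.3], "yaw": 0},
    {"claw": -1, "delta_pos": [0, 0, 1.2], "yaw": 0},
    {"claw": -1, "delta_pos": [0, 0, 0], "yaw": 0},
    {"claw": 1, "delta_pos": [0, 0, 0], "yaw": 0},
    {"claw": 1, "delta_pos": [0, 0, 0], "yaw": 0},
    {"claw": 1, "delta_pos": [0, 0, 0], "yaw": 0}
  ],
  "grip_force": 40
}}

```text
clock: 38.17
eef_pos: [678.4, 151.0, 207.2]
tcp_rot: [3.141, 0.001, 3.142]
contact_force: [-2.1, 17.1, 8.9]
opening: 0.379
grasp_force: 6.9
```

>>> {"op": "apply_moves", "data": {
  "deltas": [
    {"claw": 1, "delta_pos": [0, 0, 0], "yaw": 0},
    {"claw": 1, "delta_pos": [0, 0, 0], "yaw": 0},
    {"claw": 1, "delta_pos": [0, 0, 0], "yaw": 0},
    {"claw": 1, "delta_pos": [0, 0, 0], "yaw": 0},
    {"claw": 1, "delta_pos": [0, 0, -2], "yaw": 0},
    {"claw": 1, "delta_pos": [0, 0, -4], "yaw": 0},
    {"claw": 1, "delta_pos": [0, 0, -4], "yaw": 0},
    {"claw": 1, "delta_pos": [2, 1, 0], "yaw": 0}
  ]
}}

```text
clock: 39.17
eef_pos: [660.0, 160.6, 311.0]
tcp_rot: [3.14, 0.008, 3.141]
contact_force: [0.1, 1.0, -6.0]
opening: 0.342
grasp_force: 40.6
```

>>> {"op": "apply_moves", "data": {
  "deltas": [
    {"claw": 1, "delta_pos": [4, 2, 0], "yaw": 0},
    {"claw": 1, "delta_pos": [5, 2.2, 0], "yaw": 0},
    {"claw": 1, "delta_pos": [5, 2.2, 0], "yaw": 0},
    {"claw": 1, "delta_pos": [3.5, 1.6, 0], "yaw": 0},
    {"claw": 1, "delta_pos": [0, 0, 3], "yaw": 0},
    {"claw": 1, "delta_pos": [0, 0, 4], "yaw": 0},
    {"claw": 1, "delta_pos": [0, 0, 0], "yaw": 0},
    {"claw": 1, "delta_pos": [0, 0, 0], "yaw": 0}
  ]
}}

```text
clock: 40.17
eef_pos: [483.6, 241.0, 237.5]
tcp_rot: [3.141, 0.001, 3.142]
contact_force: [1.0, 1.0, -5.5]
opening: 0.343
grasp_force: 41.1
```

```bash
python3 - <<'E'
from m import *
from rig import r
go(r,482,241.4,206.5,1.571);print(r.sense()["opening"])
E
```

```text
pos [483.6 241.  237.5] toolY ang 1.571 tool delta cm [0.16 0.04 3.1 ] q [ 0.46  0.44  1.94 -0.    0.75 -1.11] F [ 1.   1.  -5.5] yaw cmd -0.0
0.3431942323710884
```

>>> {"op": "apply_moves", "data": {
  "deltas": [
    {"claw": 1, "delta_pos": [0.05, 0.04, 1.5], "yaw": 0},
    {"claw": 1, "delta_pos": [0, 0, 0.9], "yaw": 0},
    {"claw": 1, "delta_pos": [0, 0, 0.5], "yaw": 0},
    {"claw": 1, "delta_pos": [0, 0, 0.2], "yaw": 0},
    {"claw": 1, "delta_pos": [0, 0, 0], "yaw": 0},
    {"claw": 1, "delta_pos": [0, 0, 0], "yaw": 0}
  ]
}}

```text
clock: 40.92
eef_pos: [482.4, 241.2, 206.9]
tcp_rot: [-3.141, -0.0, -3.141]
contact_force: [-7.4, -4.7, 21.5]
opening: 0.34
grasp_force: 44.1
```

Release, rise, check the stand; then fly over the others for a final check.

>>> {"op": "apply_moves", "data": {
  "deltas": [
    {"claw": -1, "delta_pos": [0, 0, 0], "yaw": 0},
    {"claw": -1, "delta_pos": [0, 0, 0], "yaw": 0},
    {"claw": -1, "delta_pos": [0, 0, 0], "yaw": 0},
    {"claw": -1, "delta_pos": [0, 0, -1], "yaw": 0},
    {"claw": -1, "delta_pos": [0, 0, -4], "yaw": 0},
    {"claw": -1, "delta_pos": [0, 0, -5], "yaw": 0},
    {"claw": -1, "delta_pos": [0, 0, -4], "yaw": 0},
    {"claw": -1, "delta_pos": [0, 0, -2], "yaw": 0}
  ]
}}

```text
clock: 41.92
eef_pos: [482.9, 241.4, 368.4]
tcp_rot: [3.14, 0.003, -3.141]
contact_force: [-0.4, -0.4, -0.2]
opening: 1.0
grasp_force: 0.0
```

>>> {"op": "apply_moves", "data": {
  "deltas": [
    {"claw": -1, "delta_pos": [-1, -2, 0], "yaw": 0},
    {"claw": -1, "delta_pos": [-1, 0, 0], "yaw": 0},
    {"claw": -1, "delta_pos": [0, 0, 0], "yaw": 0},
    {"claw": -1, "delta_pos": [0, 0, 0], "yaw": 0}
  ]
}}

```text
clock: 42.42
eef_pos: [502.4, 221.6, 364.9]
tcp_rot: [-3.141, -0.001, -3.141]
contact_force: [0.0, -0.5, 0.1]
opening: 0.995
grasp_force: 0.0
```

```bash
python3 - <<'E'
from m import *
from rig import r
snap(r,"wrist","w10");run(["w10"],[("pad_cross",(482,241),75,5,14,True,rect),("post",(482,241),40,76,85,None,circ),("arms",(482,241),60,16,25,False,rect)])
E
```

```text
w10
  pad_cross 2886 rect c=(482.0,241.9) 97.4x97.3 yaw_long=0.583 mod90=0.583 mod90-45=-0.203 z 9.6
  post 1133 circ c=(481.2,239.9) d=29.8 z 79.7
  arms 2199 rect c=(481.5,239.8) 72.4x71.7 yaw_long=-1.007 mod90=0.564 mod90-45=-0.222 z 19.6
```

>>> {"op": "apply_moves", "data": {
  "deltas": [
    {"claw": -1, "delta_pos": [-1, -3, 0], "yaw": 0},
    {"claw": -1, "delta_pos": [-1, -5.5, 0], "yaw": 0},
    {"claw": -1, "delta_pos": [-1, -6, 0], "yaw": 0},
    {"claw": -1, "delta_pos": [-1, -6, 0], "yaw": 0},
    {"claw": -1, "delta_pos": [-1, -6, 0], "yaw": 0},
    {"claw": -1, "delta_pos": [-1, -6, 0], "yaw": 0},
    {"claw": -1, "delta_pos": [-1, -4, 0], "yaw": 0},
    {"claw": -1, "delta_pos": [0, -1.5, 0], "yaw": 0}
  ]
}}

```text
clock: 43.48
eef_pos: [572.9, -160.5, 364.9]
tcp_rot: [-3.142, -0.0, 3.14]
contact_force: [-0.6, 0.3, 0.1]
opening: 0.999
grasp_force: 0.0
```

>>> {"op": "apply_moves", "data": {
  "deltas": [
    {"claw": -1, "delta_pos": [0, 0, 0], "yaw": 0},
    {"claw": -1, "delta_pos": [0, 0, 0], "yaw": 0},
    {"claw": -1, "delta_pos": [0, 0, 0], "yaw": 0}
  ]
}}

```text
clock: 43.85
eef_pos: [572.6, -157.4, 365.3]
tcp_rot: [3.141, -0.0, -3.14]
contact_force: [0.2, 0.0, -0.4]
opening: 0.998
grasp_force: 0.0
```

```bash
python3 - <<'E'
from m import *
from rig import r
f,_,_=snap(r,"wrist","w11");snap(r,"scene","scene2")
run(["w11","scene2"],[("bar",(667,-149),70,53,64,None,rect),("pad_long",(666,-147),80,5,14,True,rect),("V",(492,-221),60,54,66,None,rect),("pad_square",(492,-221),60,5,14,True,rect),("jackhead",(492,-27),35,68,77,None,circ),("jackfoot",(492,-27),35,17,26,None,circ),("pad_round",(493,-27),60,5,14,True,circ)])
E
```

```text
w11
  bar 3062 rect c=(666.5,-150.0) 104.5x28.1 yaw_long=0.223 mod90=0.223 mod90-45=-0.563 z 57.8
  pad_long 1225 rect c=(666.5,-149.4) 123.8x44.9 yaw_long=0.224 mod90=0.224 mod90-45=-0.561 z 9.7
  V 1592 rect c=(491.0,-222.2) 50.8x50.0 yaw_long=-1.279 mod90=0.291 mod90-45=-0.494 z 58.9
  pad_square 2365 rect c=(492.2,-220.9) 75.2x75.1 yaw_long=0.291 mod90=0.291 mod90-45=-0.494 z 9.5
  jackhead 1171 circ c=(491.7,-28.5) d=28.5 z 71.6
  jackfoot 1003 circ c=(492.2,-28.8) d=49.9 z 23.2
  pad_round 3381 circ c=(493.0,-27.6) d=84.4 z 9.7
scene2
  bar 574 rect c=(667.0,-147.6) 106.3x29.9 yaw_long=0.216 mod90=0.216 mod90-45=-0.569 z 57.1
  pad_long 316 rect c=(668.5,-146.7) 124.8x46.4 yaw_long=0.218 mod90=0.218 mod90-45=-0.567 z 8.7
  V 121 rect c=(492.0,-219.9) 53.7x51.5 yaw_long=0.294 mod90=0.294 mod90-45=-0.492 z 58.2
  pad_square 247 rect c=(495.4,-217.5) 75.1x74.0 yaw_long=-1.284 mod90=0.287 mod90-45=-0.498 z 8.8
  jackhead 89 circ c=(492.9,-26.2) d=29.2 z 71.0
  jackfoot 155 circ c=(493.4,-25.7) d=50.7 z 22.5
  pad_round 333 circ c=(495.5,-24.4) d=82.6 z 9.0
```

View pics/scene2.png

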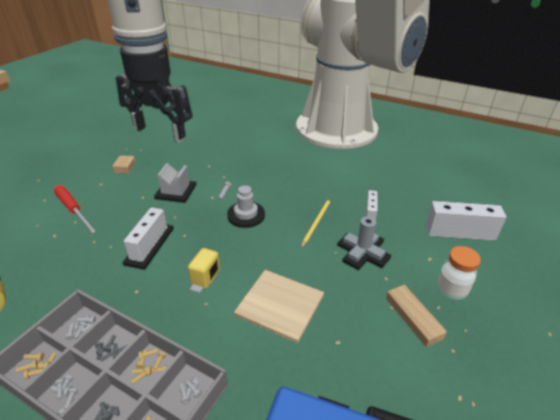

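The picture shows the V-block on the square pad (175,185), the jack on the round pad (246,208), the bar on the long pad (148,240) and the stand on the cross pad (366,245). All four are upright, within about 2 mm of centre and 0.02 rad of the pad outline.

```bash
python3 -c "
from rig import r
print(r.sign_off())"
```

```text
the job is handed in; nothing more can be done
None
```

All four aids stand upright on their own pads, each within about 2 mm of centre and turned to match the outline, and the job was handed in at about 44 s.

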